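# Loosen the rotor nut of one tube spinner, whichever way its thread runs

### The job

The tube spinner on the same side of the bench as the yellow-capped tube is due for cleaning: loosen its orange wing nut by about a sixth of a turn and let go. Nobody knows whether that nut has an ordinary or a left-hand thread, so try it gently both ways and go on the way it gives. Leave the other spinner's nut tight and the yellow-capped tube standing where it is.

Things in the scene. Friction and masses are not known exactly. Their poses are not given: they have to be found in the camera images.
- wing_1 (a point): Middle of the orange wing of the nut on top of one of two identical white tube spinners (110 mm wide, fixed; one in the left, one in the right half of the bench, in either order). Wing: upright bar 36 mm long (x), 12 thick (y), 28 high (z, up). This point is on the vertical screw axis, 82.5 mm above the bench and 27 mm above the flat blue rotor disc, which is 100 mm wide.
- wing_2 (a point): The same point and axes on the other spinner, same shape and size. One of the two nuts loosens anticlockwise, the other clockwise; which is which cannot be seen. Each turns with a light, even drag of 0.04 N m the way it loosens; the other way it is against a hard stop from the start.
- nut_1 (a joint): Turn of the nut that carries wing_1, rad: 0 when tight, grows as it is loosened, whichever way that is; end of travel 2.2.
- nut_2 (a joint): Turn of the nut that carries wing_2, in the same sense: 0 when tight, grows as it is loosened; end of travel 2.2.
- tube_yellow_mid (a point): Middle, half-way up, of a loose, upright white 50 ml tube with a yellow cap, 34 mm wide, 113 mm tall. It stands on the bench 0.12 to 0.38 m from the nut to be loosened, farther out to that side. A like tube with a blue cap stands by the other spinner.
Not all that is in view belongs to the job. What is shaped like the part that bears wing_2 but purple or red is not meant.

How it is judged:
By the outcome, as a careful person would: the job done as asked, in the order asked, and still so for the second after the job is handed in, with the robot touching nothing.
It also fails if it takes over 43 s, if anything falls off the work surface, if the arm or the gripper's body presses on something with over 40 N, if the wrist force passes 120 N, or if a joint passes its speed limit or range.

### The arm

A 6-joint arm with a two-finger parallel gripper is mounted at the origin on a cart in front of the work surface, level with it; the furniture and walls round the work are solid. World frame = base frame: x ahead of the robot, y to its left, z up, the work surface at z = 0. Lengths are in mm, angles in rad, forces in N, time in s.
With the tool pointing down it reaches from about 350 to 775 mm from the base axis. Payload 7.3 kg.
Tool frame: the origin (TCP) lies at the very end of the fingers, on their centre line; the grasp point (between the pads) lies 19 mm behind it; z points along the fingers, y is the line along which they close (so a half turn about z gives the same grasp; the last joint's range is limited). The gripper opens to 92 mm and grips with 3 to 60 N. Pads are 19 mm wide; open, the fingers measure 130 mm over their backs; the gripper's body (75 mm by 190 mm) begins 47 mm behind the grasp point.
Start: joints at [1.031, 0.342, 1.524, -0, 1.275, -0.146], TCP at [201.43, 484.841, 226.741] pointing down, gripper open.
Joint ranges: [-2.53, 2.53], [-0.77, 2.02], [0.04, 2.7], [-1, 4.14], [0.28, 2.66], [-3.11, 3.11]. Speed limits (rad/s): [2.57, 2.57, 3.14, 3.14, 3.14, 3.14].

### API

Orientations are given as [roll, pitch, yaw] about the fixed x, y, z axes, in that order (R = Rz(yaw) Ry(pitch) Rx(roll)).
In Python, from plant import bot gives the robot as it stands.
- The arm moves only by the tool jog_arm, never from a script. Its argument "targets" is a list of rows, each an object with "xyz": the shift along the tool's x, y, z as a fraction of full scale, a list of three; "spin": the turn about the tool's z as a fraction of full scale. In form: [{"xyz": [x, y, z], "spin": spin}, ...]. A call has exactly 10 rows; each row shifts and turns the commanded pose from where the row before left it, along the tool's axes as they then stand; what a row does not reach is not made up. Full scale, the value 1, is 80 mm for a shift and 0.1 rad for a turn. A row lasts 1/8 s, in which the tool goes at most 62.5 mm and 10.7 degrees, less where a joint would pass 70% of its speed; a pose out of reach is approached as far as the arm can. A call with a number of a shift or a turn outside -1 to 1 is refused whole. A call with a gripper value outside its range is refused whole. "gripper" is the opening in per cent of the stroke, from 0 (shut) to 100 (fully open), set as the call begins (left out, the last holds). The fingers move at their own pace and stop on an object; the grip force is fixed at half the most. Time passes only in rows, so rows that do not move let the fingers close, or fill a call up. It gives the time, the measured TCP pose, the force, the opening and the grip force at its end, in the units of the state.
- bot.get_obs(): the state, without advancing time (a new reading comes with each control period).
- bot.capture(name): name is "scene" or "side" or "wrist"; returns the picture (420x560x3 uint8, blue, green, red); there is no depth.
- bot.get_calibration(name): a dict with "vfov" (degrees; the focal length in pixels is half the picture's height over the tangent of half this angle, whatever the lens; pixels are square), "cx", "cy" (the principal point, pixels), "k1" (the pictures are not rectified: a ray, as slopes to the right and down, at radius r is drawn at 1 + k1 r^2 times it, then the intrinsics apply), "eye" and "rotation" of the camera in the world. Camera axes: x right, y down, z forward; pixel columns grow to the right and rows downward; lengths in mm; the calibration is good to about 2 mm. A picture is of the moment at which its call begins: read the wrist's pose just before it. get_calibration takes no time and is no camera call; for the wrist camera it gives the pose at the moment of the call.
- bot.close_job(): hands the job in; it is judged then, once.
The state is a dict: "time": time; "joint_positions": joint angles; "dq": joint speeds; "tau": joint torques, N m; "tool_pos": TCP position; "tcp_rot": TCP orientation; "contact_force": force on the tool from outside, world axes, zero at the start; "moment": the same for the moment, N m; "grip_width": finger opening in mm; "finger_force": force on a finger pad.
Only numpy, scipy, OpenCV 4.12 (cv2) and the standard library are available. Lean on these libraries where they do the work, as an engineer would, in place of code of your own. Each camera call takes 0.05 s, during which the arm holds its last target. There are 200 camera calls.

## Working session

There is one attempt and no reset: what is moved stays moved. The work goes in short steps, Python scripts to look and compute and a tool call to move; the robot and the scene stay as the last step left them, time stands still between calls to the robot, and variables do not carry over. Pictures are saved under pics/ and viewed, at most 10 in all, crops included, and the job is handed in when it is done.

Besides the shell and the picture viewer there is one more tool, called after "Emit:" in YAML: its name, and indented under it one key for each argument. jog_arm: Moves the arm, as the interface text tells. Shift numbers are shares of 80 mm and turn numbers shares of 0.1 rad, none past 1 either way. Its arguments: {"type":"object","properties":{"targets":{"type":"array","items":{"type":"object","properties":{"xyz":{"type":"array","items":{"type":"number"}},"spin":{"type":"number"}}}},"gripper":{"type":"number"}},"required":["targets"]}

```bash
mkdir -p pics; cat > h.py <<'E'
import numpy as np, cv2
from plant import bot
def ray(c,u,v):
    f=210/np.tan(np.radians(c["vfov"])/2)
    d=np.array([(u-c["cx"])/f,(v-c["cy"])/f]); s=d.copy()
    for _ in range(30): s=d/(1+c["k1"]*(s@s))
    return np.array(c["eye"]),np.array(c["rotation"])@np.array([*s,1])
def onz(c,u,v,z):
    e,d=ray(c,u,v); return e+d*(z-e[2])/d[2]
E
python3 - <<'E'
from h import *
for n in("scene","side"):
    cv2.imwrite(f"pics/{n}.png",bot.capture(n)); print(n,bot.get_calibration(n))
print(bot.get_obs())
E
```

```text
scene {'vfov': 45.37482991762314, 'cx': 273.3128890025319, 'cy': 214.12620201621363, 'k1': -0.10596093651171246, 'eye': array([-302.55069404, -501.79709741, 1038.33872357]), 'rotation': array([-2.38969552, -0.01965145, -1.0341099 ])}
side {'vfov': 52.631364087542835, 'cx': 276.6675520034982, 'cy': 214.9752554733649, 'k1': -0.13289873467600014, 'eye': array([  232.6291537 , -1067.30850746,   672.71538931]), 'rotation': array([-2.0648365 ,  0.01547194, -0.27477522])}
{'time': 0.1, 'joint_positions': array([ 1.03100834e+00,  3.42652185e-01,  1.52487373e+00, -1.23496338e-05,
        1.27539197e+00, -1.45975053e-01]), 'dq': array([ 4.59704672e-04, -2.56908647e-03, -6.70259018e-04,  9.39134978e-04,
        7.43789930e-05,  1.04424030e-03]), 'tau': array([ 9.89462606e-04, -4.32005095e+01, -2.44693565e+01,  7.18615344e-02,
        5.25907287e-02,  3.40650260e-06]), 'tool_pos': array([201.24363867, 484.53076375, 226.13157103]), 'tcp_rot': array([-3.14027979e+00, -1.81081341e-04,  2.74778320e+00]), 'contact_force': array([ 0.31078636, -0.5800067 , -0.03615295]), 'moment': array([-0.01057356, -0.04823008,  0.01748441]), 'finger_force': 0.0, 'grip_width': 91.39297608534743}
```

View pics/scene.png

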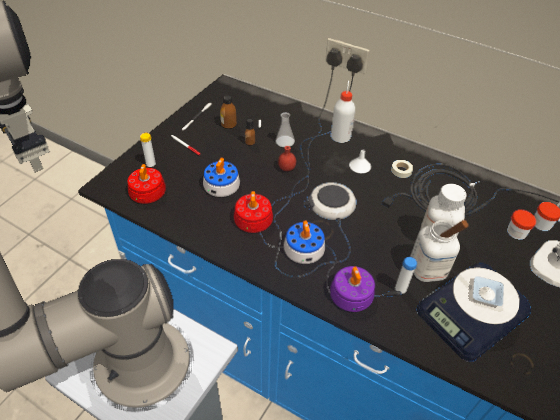

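View pics/side.png

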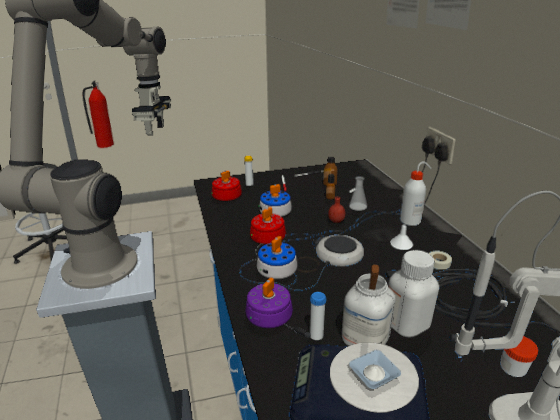

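The scene picture shows white spinners with blue rotors at (221,177) and (305,242). The red ones at (146,184) and (253,211) and the purple one at (353,287) are decoys. The yellow-capped tube is at (148,150), on the left, and the blue-capped one at (408,275). In the side picture the left white spinner is at (276,203) and the yellow tube at (249,170). I choose the white spinner at scene (221,177) and check it in a crop.

```bash
sed -i 's/^def onz/def cal(n):\n    c=bot.get_calibration(n); r=np.array(c["rotation"])\n    if r.size==3:\n        from scipy.spatial.transform import Rotation as R\n        c["rotation"]=R.from_euler("xyz",r).as_matrix()\n    return c\ndef onz/' h.py
python3 - <<'E'
from h import *
a=cv2.imread("pics/scene.png")[125:205,130:250]; b=cv2.imread("pics/side.png")[150:230,205:325]
cv2.imwrite("pics/crop.png",np.vstack([cv2.resize(x,None,fx=4,fy=3.75,interpolation=2) if 0 else cv2.resize(x,(450,300),interpolation=2) for x in(a,b)]))
c=cal("scene"); d=cal("side")
print("tgt",onz(c,221,168,82),onz(d,276,192,82)); print("other",onz(c,305,231,82)); print("red",onz(c,145,174,82),onz(c,253,200,82)); print("tube",onz(c,146,136,113),onz(d,249,157,113))
E
```

```text
tgt [551.86069764 158.14163325  82.        ] [562.2818648 143.7796043  82.       ]
other [ 467.81273928 -158.76938209   82.        ]
red [418.1746001  326.24259154  82.        ] [491.60798811  12.04677101  82.        ]
tube [524.02631255 407.57550998 113.        ] [531.64041296 407.76659927 113.        ]
```

View pics/crop.png

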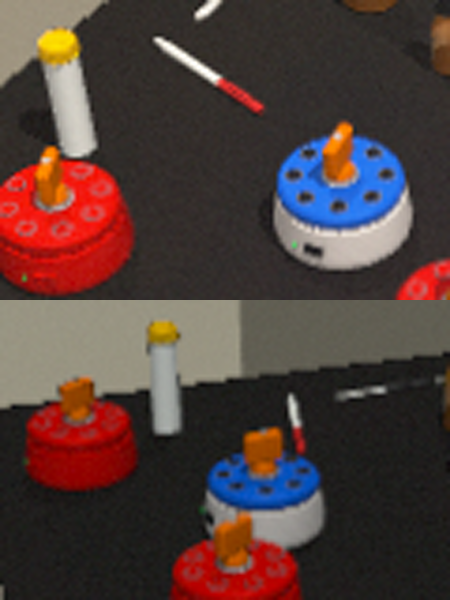

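The crop confirms the choice: a white body with a blue rotor and an orange wing, and the yellow-capped tube farther out to the left. Now I move above it.

Emit:
jog_arm:
  targets:
    - {"xyz":[-0.57,-0.215,0],"spin":0}
    - {"xyz":[-0.57,-0.215,0],"spin":0}
    - {"xyz":[-0.57,-0.215,0],"spin":0}
    - {"xyz":[-0.57,-0.215,0],"spin":0}
    - {"xyz":[-0.57,-0.215,0],"spin":0}
    - {"xyz":[-0.57,-0.215,0],"spin":0}
    - {"xyz":[-0.57,-0.215,0],"spin":0}
    - {"xyz":[-0.57,-0.215,0],"spin":0}
    - {"xyz":[-0.57,-0.215,0],"spin":0}
    - {"xyz":[-0.57,-0.215,0],"spin":0}
  gripper: 100

```text
time: 1.35
tool_pos: [557.4, 149.8, 226.3]
tcp_rot: [-3.141, -0.001, 2.748]
contact_force: [0.2, 1.1, 0.4]
grip_width: 91.8
finger_force: 0.0
```

```bash
python3 - <<'E'
from h import *
o=bot.get_obs();print(o["tool_pos"],o["tcp_rot"],o["joint_positions"])
cv2.imwrite("pics/w1.png",bot.capture("wrist")); c=cal("wrist");print(c)
np.savez("pics/w1c.npz",**c)
E
```

```text
[557.35440101 149.77536907 226.33146233] [-3.14139126e+00 -7.28595919e-04  2.74767497e+00] [ 1.29648629e-01  4.38897871e-01  1.37556683e+00  1.95607633e-04
  1.32785965e+00 -1.04727721e+00]
{'vfov': 61.24515649152208, 'cx': 281.35922186009685, 'cy': 205.69388580865916, 'k1': -0.038583749683898966, 'eye': array([483.44214203, 176.6480706 , 382.34734142]), 'rotation': array([[ 0.38635416,  0.87639301,  0.28751653],
       [ 0.92234889, -0.36651945, -0.12221298],
       [-0.0017262 ,  0.31240805, -0.94994644]])}
```

View pics/w1.png

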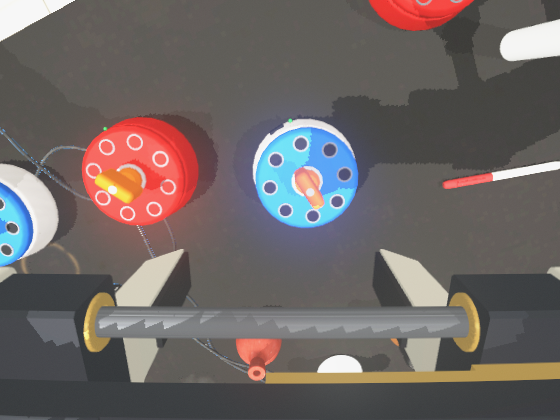

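The wrist picture shows the target's blue disc at about (307,177), with its wing running from about (300,172) to (318,205). I fit the disc centre and the wing angle.

```bash
cat >> h.py <<'E'
def proj(c,P):
    q=(np.asarray(P)-c["eye"])@c["rotation"]; s=q[:,:2]/q[:,2:]
    f=210/np.tan(np.radians(c["vfov"])/2); s=s*(1+c["k1"]*(s**2).sum(1,keepdims=True))
    return s*f+[c["cx"],c["cy"]]
def hull(c,P,shape=(420,560)):
    m=np.zeros(shape,np.uint8); cv2.fillConvexPoly(m,cv2.convexHull(np.round(proj(c,P)*16).astype(np.int32)),1,shift=4); return m>0
def box(x,y,t):
    P=np.array([[a,b,z] for a in(-18,18) for b in(-6,6) for z in(68.5,96.5)],float)
    C,S=np.cos(t),np.sin(t); return P@np.array([[C,S,0],[-S,C,0],[0,0,1]])+[x,y,0]
def fit(im,c,x0,y0):
    h=cv2.cvtColor(im,cv2.COLOR_BGR2HSV); H,S=h[...,0],h[...,1]
    win=hull(c,[[x0+46*np.cos(a),y0+46*np.sin(a),z] for a in np.linspace(0,6.28,40) for z in(55,)]) | hull(c,box(x0,y0,0))
    m=win&(H<25)&(S>60)
    best=max(((lambda k:((k&m).sum()/(k|m).sum(),x,y,t))(hull(c,box(x,y,t))) for x in np.arange(x0-9,x0+10,3) for y in np.arange(y0-9,y0+10,3) for t in np.arange(0,3.14,.1)))
    _,X,Y,T=best
    best=max(((lambda k:((k&m).sum()/(k|m).sum(),x,y,t))(hull(c,box(x,y,t))) for x in np.arange(X-3,X+4) for y in np.arange(Y-3,Y+4) for t in np.arange(T-.15,T+.16,.03)))
    return best,m
E
python3 - <<'E'
from h import *
im=cv2.imread("pics/w1.png"); c=dict(np.load("pics/w1c.npz"))
h=cv2.cvtColor(im,cv2.COLOR_BGR2HSV)
b=((h[...,0]>95)&(h[...,0]<125)&(h[...,1]>120)&(h[...,2]>90)).astype(np.uint8); b[:, :220]=0;b[:,400:]=0;b[250:]=0
n,l,s,_=cv2.connectedComponentsWithStats(b);k=1+s[1:,4].argmax()
e=cv2.fitEllipse(cv2.convexHull(cv2.findNonZero((l==k).astype(np.uint8))));print(e)
p=onz(c,*e[0],55.5);print(p)
B,m=fit(im,c,p[0],p[1]);print(B,m.sum())
k=hull(c,box(*B[1:]))
v=im.copy(); cs,_=cv2.findContours(k.astype(np.uint8),0,1); cv2.drawContours(v,cs,-1,(0,255,0),1)
d=np.dstack([m*255]*3).astype(np.uint8)
cv2.imwrite("pics/fit1.png",np.hstack([cv2.resize(x[110:240,240:370],(390,390),interpolation=0) for x in(v,d)]))
E
```

```text
((306.3570556640625, 177.48037719726562), (99.89667510986328, 103.2449951171875), 69.9114990234375)
[565.58793966 167.24962232  55.5       ]
(np.float64(0.5611111111111111), np.float64(567.5879396632629), np.float64(168.2496223217949), np.float64(0.13)) 594
```

View pics/fit1.png

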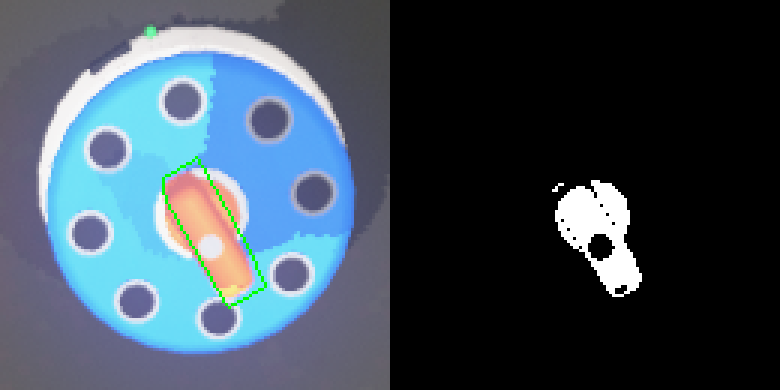

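The fit is loose because of a highlight and the hub. The white screw dot on the wing's top is at about (309.7,192). I cross-check the position with the disc centres in the other two views.

```bash
python3 - <<'E'
from h import *
def disc(im,x0,x1,y0,y1):
    h=cv2.cvtColor(im,cv2.COLOR_BGR2HSV)
    b=((h[...,0]>95)&(h[...,0]<125)&(h[...,1]>120)&(h[...,2]>90)).astype(np.uint8); k=np.zeros_like(b);k[y0:y1,x0:x1]=b[y0:y1,x0:x1]
    return cv2.fitEllipse(cv2.convexHull(cv2.findNonZero(k)))
for n,w in(("scene",(195,250,150,200)),("side",(255,300,180,215))):
    im=cv2.imread(f"pics/{n}.png"); e=disc(im,*w); print(n,e,onz(cal(n),*e[0],55.5))
c=dict(np.load("pics/w1c.npz"))
f=lambda u,v,z:onz(c,240+u/3,110+v/3,z)[:2]
print("dot",f(209,246,96.5))
for a,b in(((195,175),(252,285)),((170,205),(222,290)),((182,185),(237,290))):
    d=f(*b,96)-f(*a,96); print(np.arctan2(d[1],d[0]),np.hypot(*d))
print(cal("wrist")["eye"],bot.get_obs()["tool_pos"])
E
```

```text
scene ((220.3545379638672, 172.85043334960938), (25.009939193725586, 33.984031677246094), 84.95980072021484) [557.22298813 165.93325683  55.5       ]
side ((274.887451171875, 197.61090087890625), (15.589487075805664, 29.649118423461914), 88.45399475097656) [561.75196426 157.15864723  55.5       ]
dot [567.96966107 166.41493023]
0.0907834754336596 35.8594655533436
0.15070820572906163 28.966734605220992
0.09093845372575661 34.38418037054451
[483.44214203 176.6480706  382.34734142] [561.27452514 145.3886244  225.89675224]
```

Emit:
jog_arm:
  targets:
    - {"xyz":[0.03,0.2,0.5],"spin":0}
    - {"xyz":[0,0,0],"spin":-1}
    - {"xyz":[0,0,0],"spin":-1}
    - {"xyz":[0,0,0],"spin":-1}
    - {"xyz":[0,0,0],"spin":-1}
    - {"xyz":[0,0,0],"spin":-0.9}
    - {"xyz":[0,0,0],"spin":0}
    - {"xyz":[0,0,0],"spin":0}
    - {"xyz":[0,0,0],"spin":0}
    - {"xyz":[0,0,0],"spin":0}

```text
time: 2.65
tool_pos: [560.4, 166.7, 186.7]
tcp_rot: [3.142, -0.0, -3.046]
contact_force: [-0.3, -0.3, -0.6]
grip_width: 92.3
finger_force: 0.0
```

```bash
python3 - <<'E'
from h import *
o=bot.get_obs();c=cal("wrist");im=bot.capture("wrist");cv2.imwrite("pics/w2.png",im);np.savez("pics/w2c.npz",**c)
print(o["tool_pos"],o["tcp_rot"],c["eye"],cal("wrist")["eye"],o["contact_force"],o["moment"],bot.get_obs()["tool_pos"])
E
```

```text
[560.4411083  166.72465699 186.68483646] [ 3.14152956e+00 -6.51226801e-06 -3.04590420e+00] [476.71435606 156.64819181 343.39474641] [476.7215222  156.63272909 343.40555875] [-0.27331409 -0.28937636 -0.58503671] [ 0.05157757 -0.02445731 -0.02608296] [560.45227297 166.74179774 186.71316973]
```

View pics/w2.png

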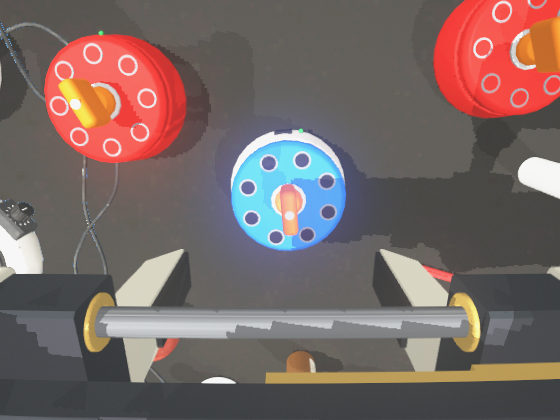

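The disc is at about (288,195) and the wing runs straight down the image from (289,184) to (290,235), so it is nearly aligned with the tool's x axis. The screw dot is at about (290,215).

```bash
python3 - <<'E'
from h import *
im=cv2.imread("pics/w2.png"); c=dict(np.load("pics/w2c.npz"))
h=cv2.cvtColor(im,cv2.COLOR_BGR2HSV)
b=((h[...,0]>90)&(h[...,0]<125)&(h[...,1]>120)&(h[...,2]>90)).astype(np.uint8); b[:, :210]=0;b[:,370:]=0;b[255:]=0
n,l,s,_=cv2.connectedComponentsWithStats(b);k=1+s[1:,4].argmax()
e=cv2.fitEllipse(cv2.convexHull(cv2.findNonZero((l==k).astype(np.uint8))));print(e,onz(c,*e[0],55.5))
m=((h[...,0]<20)&(h[...,1]>60)).astype(np.uint8)
for r in range(178,242,4):
    x=np.where(m[r,260:320])[0]+260; print(r,x.min() if len(x) else 0,x.max() if len(x) else 0,end="; ")
print(onz(c,290,215,96.5), proj(c,[[560.4,166.7,96.5]]))
E
```

```text
((288.0000915527344, 195.4093475341797), (110.32796478271484, 114.4379653930664), 84.43830108642578) [560.41622269 170.56586325  55.5       ]
178 0 0; 182 0 0; 186 0 0; 190 280 280; 194 277 299; 198 276 301; 202 275 302; 206 276 301; 210 278 298; 214 282 296; 218 283 296; 222 283 296; 226 283 297; 230 284 297; 234 286 294; 238 0 0; [563.34597922 171.58744603  96.5       ] [[283.80371337 210.64068101]]
```

```bash
python3 - <<'E'
import cv2
im=cv2.imread("pics/w2.png"); cv2.imwrite("pics/w2c.png",cv2.resize(im[165:255,240:340],(600,540),interpolation=2))
E
```

```text
(no output)
```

View pics/w2c.png

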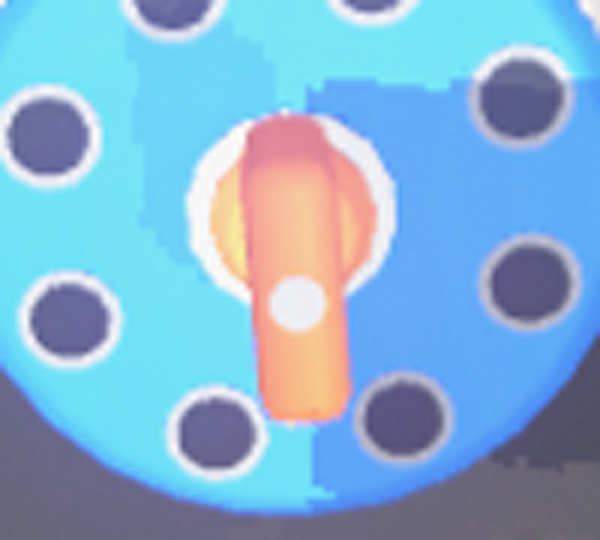

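Emit:
jog_arm:
  targets:
    - {"xyz":[-0.02,0.05,0],"spin":-0.5}
    - {"xyz":[0,0,0.3],"spin":0}
    - {"xyz":[0,0,0.3],"spin":0}
    - {"xyz":[0,0,0.3],"spin":0}
    - {"xyz":[0,0,0.3],"spin":0}
    - {"xyz":[0,0,0.12],"spin":0}
    - {"xyz":[0,0,0.1],"spin":0}
    - {"xyz":[0,0,0],"spin":0}
    - {"xyz":[0,0,0],"spin":0}
    - {"xyz":[0,0,0],"spin":0}

```text
time: 3.95
tool_pos: [562.1, 171.0, 73.8]
tcp_rot: [3.141, 0.001, -2.995]
contact_force: [-0.3, 0.1, -1.2]
grip_width: 91.7
finger_force: 0.0
```

```bash
python3 - <<'E'
from h import *
o=bot.get_obs();c=cal("wrist");cv2.imwrite("pics/w3.png",bot.capture("wrist"));np.savez("pics/w3c.npz",**c)
print(o["tool_pos"],o["tcp_rot"],o["contact_force"],o["moment"],o["joint_positions"][5])
E
```

```text
[562.06787214 170.95329941  73.83347807] [ 3.14148714e+00  1.34681799e-03 -2.99539306e+00] [-0.31634095  0.08240557 -1.19537339] [ 0.02510114  0.01565065 -0.01227272] -1.5522460796787763
```

View pics/w3.png

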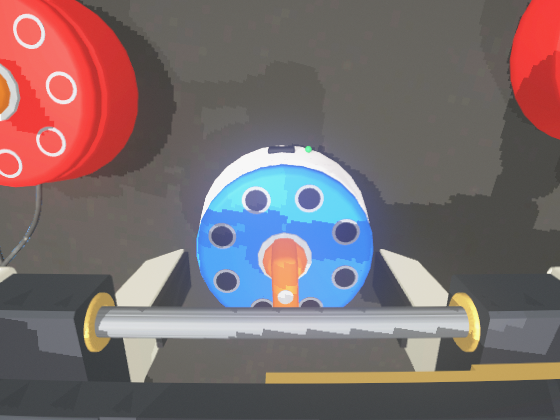

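The wing at (285,290) sits midway between the fingers and is aligned with them. I close the gripper.

Emit:
jog_arm:
  targets:
    - {"xyz":[0,0,0],"spin":0}
    - {"xyz":[0,0,0],"spin":0}
    - {"xyz":[0,0,0],"spin":0}
    - {"xyz":[0,0,0],"spin":0}
    - {"xyz":[0,0,0],"spin":0}
    - {"xyz":[0,0,0],"spin":0}
    - {"xyz":[0,0,0],"spin":0}
    - {"xyz":[0,0,0],"spin":0}
    - {"xyz":[0,0,0],"spin":0}
    - {"xyz":[0,0,0],"spin":0}
  gripper: 0

```text
time: 5.25
tool_pos: [561.5, 172.3, 73.2]
tcp_rot: [3.14, 0.0, -2.995]
contact_force: [0.4, 5.9, 0.2]
grip_width: 11.7
finger_force: 29.9
```

```bash
cat > s.py <<'E'
from h import *
o=bot.get_obs();print(o["time"],o["tool_pos"],o["tcp_rot"],o["contact_force"],o["moment"],o["joint_positions"][5],o["grip_width"],o["finger_force"])
E
python3 s.py
```

```text
5.25 [561.45317889 172.29940421  73.18210197] [ 3.13968324e+00  3.32272514e-04 -2.99458657e+00] [0.43862006 5.86957493 0.15895734] [0.98838851 0.14723687 0.31684334] -1.5527864018768398 11.727629170198226 29.870874881744385
```

The grip holds at 11.7 mm and 30 N. Now a gentle try in one direction, with a small centring shift.

Emit:
jog_arm:
  targets:
    - {"xyz":[0,0.012,0],"spin":0}
    - {"xyz":[0,0,0],"spin":-0.15}
    - {"xyz":[0,0,0],"spin":-0.15}
    - {"xyz":[0,0,0],"spin":-0.15}
    - {"xyz":[0,0,0],"spin":-0.15}
    - {"xyz":[0,0,0],"spin":0}
    - {"xyz":[0,0,0],"spin":0}
    - {"xyz":[0,0,0],"spin":0}
    - {"xyz":[0,0,0],"spin":0}
    - {"xyz":[0,0,0],"spin":0}

```text
time: 6.5
tool_pos: [561.5, 172.2, 73.2]
tcp_rot: [3.141, 0.0, -2.935]
contact_force: [-1.2, 4.2, 0.8]
grip_width: 11.7
finger_force: 29.8
```

```bash
python3 s.py
```

```text
6.5 [561.48575874 172.20743617  73.16690082] [ 3.14074303e+00  1.95467760e-04 -2.93531706e+00] [-1.20975164  4.22119898  0.83200592] [0.90529889 0.07842829 0.03809668] -1.6109647529366795 11.654273106832045 29.81324315071106
```

Emit:
jog_arm:
  targets:
    - {"xyz":[0,0.012,0],"spin":-0.15}
    - {"xyz":[0,0,0],"spin":-0.15}
    - {"xyz":[0,0,0],"spin":-0.15}
    - {"xyz":[0,0,0],"spin":-0.15}
    - {"xyz":[0,0,0],"spin":0}
    - {"xyz":[0,0,0],"spin":0}
    - {"xyz":[0,0,0],"spin":0}
    - {"xyz":[0,0,0],"spin":0}
    - {"xyz":[0,0,0],"spin":0}
    - {"xyz":[0,0,0],"spin":0}

```text
time: 7.75
tool_pos: [561.5, 172.2, 73.2]
tcp_rot: [-3.141, 0.0, -2.875]
contact_force: [0.8, -5.1, 1.7]
grip_width: 11.6
finger_force: 29.8
```

```bash
python3 s.py
```

```text
7.75 [561.49940729 172.22878062  73.15176634] [-3.14081087e+00  7.20212083e-05 -2.87539311e+00] [ 0.80293954 -5.12164577  1.74229982] [-0.92433808 -0.13517227  0.02707612] -1.6689033661676347 11.553672279411186 29.821079671382904
```

It turns anticlockwise freely (mz about 0.03 N m). Closing the gripper had pressed the wing clockwise with 0.32 N m and it did not move, so that is the stop. I continue moderately and check by force and picture.

Emit:
jog_arm:
  targets:
    - {"xyz":[0,-0.006,0],"spin":-0.3}
    - {"xyz":[0,0,0],"spin":-0.4}
    - {"xyz":[0,0,0],"spin":-0.4}
    - {"xyz":[0,0,0],"spin":-0.4}
    - {"xyz":[0,0,0],"spin":-0.4}
    - {"xyz":[0,0,0],"spin":-0.4}
    - {"xyz":[0,0,0],"spin":-0.4}
    - {"xyz":[0,0,0],"spin":-0.3}
    - {"xyz":[0,0,0],"spin":0}
    - {"xyz":[0,0,0],"spin":0}

```text
time: 9.0
tool_pos: [561.9, 171.5, 73.2]
tcp_rot: [-3.14, -0.0, -2.575]
contact_force: [1.3, -5.9, 0.7]
grip_width: 11.8
finger_force: 29.8
```

```bash
python3 s.py; python3 - <<'E'
from h import *
cv2.imwrite("pics/w4.png",bot.capture("wrist"))
E
```

```text
9.0 [561.86410735 171.4637934   73.17595686] [-3.14026629e+00 -1.89640029e-05 -2.57451006e+00] [ 1.33234967 -5.88362722  0.68540949] [-1.22957196 -0.26427469 -0.0073512 ] -1.9706362231900234 11.751688084089144 29.81982797384262
```

View pics/w4.png

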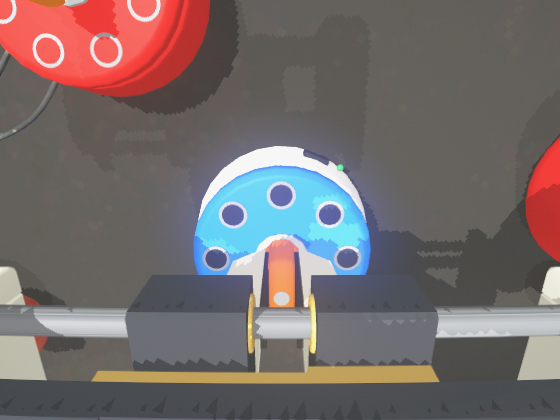

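The wing, at (282,285), is still in line with the pads after about 0.42 rad, so the nut is turning. I go on to about 1.05 rad.

Emit:
jog_arm:
  targets:
    - {"xyz":[0,0,0],"spin":-0.4}
    - {"xyz":[0,0,0],"spin":-0.8}
    - {"xyz":[0,0,0],"spin":-0.9}
    - {"xyz":[0,0,0],"spin":-0.9}
    - {"xyz":[0,0,0],"spin":-0.9}
    - {"xyz":[0,0,0],"spin":-0.9}
    - {"xyz":[0,0,0],"spin":-0.9}
    - {"xyz":[0,0,0],"spin":-0.57}
    - {"xyz":[0,0,0],"spin":0}
    - {"xyz":[0,0,0],"spin":0}

```text
time: 10.3
tool_pos: [563.2, 170.4, 73.2]
tcp_rot: [-3.138, -0.001, -1.948]
contact_force: [5.4, -11.6, -2.2]
grip_width: 11.6
finger_force: 29.9
```

```bash
python3 s.py
```

```text
10.3 [563.17338565 170.39855984  73.2088375 ] [-3.13770264e+00 -1.06646118e-03 -1.94764145e+00] [  5.36510916 -11.58707785  -2.21659364] [-1.88521588 -0.90959193 -0.01686751] -2.597646654637425 11.553457065342176 29.87173765897751
```

Emit:
jog_arm:
  targets:
    - {"xyz":[0,0,0],"spin":0}
    - {"xyz":[0,0,0],"spin":0}
    - {"xyz":[0,0,0],"spin":0}
    - {"xyz":[0,0,0],"spin":0}
    - {"xyz":[0,0,0],"spin":0}
    - {"xyz":[0,0,0],"spin":0}
    - {"xyz":[0,0,0],"spin":0}
    - {"xyz":[0,0,0],"spin":0}
    - {"xyz":[0,0,0],"spin":0}
    - {"xyz":[0,0,0],"spin":0}
  gripper: 100

```text
time: 11.55
tool_pos: [561.5, 172.3, 73.1]
tcp_rot: [3.142, 0.0, -1.948]
contact_force: [0.1, -0.6, -0.1]
grip_width: 91.9
finger_force: 0.0
```

Emit:
jog_arm:
  targets:
    - {"xyz":[0,0,-0.2],"spin":0}
    - {"xyz":[0,0,-0.3],"spin":0}
    - {"xyz":[0,0,-0.3],"spin":0}
    - {"xyz":[0,0,-0.3],"spin":0}
    - {"xyz":[0,0,-0.3],"spin":0}
    - {"xyz":[0,0,-0.1],"spin":0}
    - {"xyz":[0,0,0],"spin":0}
    - {"xyz":[0,0,0],"spin":0}
    - {"xyz":[0,0,0],"spin":0}
    - {"xyz":[0,0,0],"spin":0}

```text
time: 12.8
tool_pos: [561.3, 172.3, 192.5]
tcp_rot: [3.141, -0.0, -1.948]
contact_force: [-0.1, -0.5, -0.5]
grip_width: 91.7
finger_force: 0.0
```

```bash
python3 s.py; python3 - <<'E'
from h import *
c=cal("wrist");im=bot.capture("wrist");cv2.imwrite("pics/w5.png",im)
s=bot.capture("scene"); cv2.imwrite("pics/fin.png",np.hstack([cv2.resize(im,(400,300)),cv2.resize(s,(400,300))]))
E
```

```text
12.8 [561.2719929  172.26576949 192.54713624] [ 3.14071264e+00 -4.27895372e-04 -1.94840038e+00] [-0.06431795 -0.5113161  -0.5451078 ] [ 0.05523026  0.13460311 -0.0205041 ] -2.5967714170777665 91.69496783018842 0.0
```

View pics/fin.png

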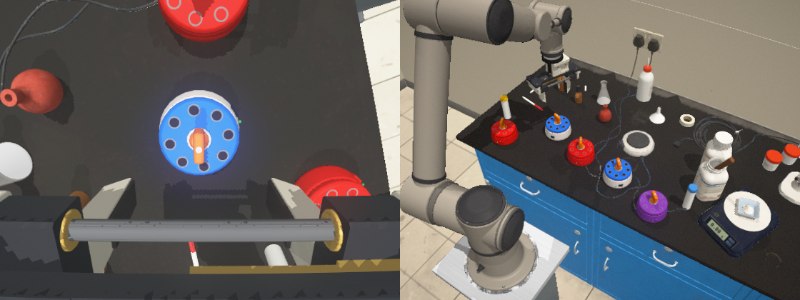

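The wing at (200,145) on the left is in line with the turned tool, so the nut has turned about 60°. The yellow-capped tube still stands, at (506,107) in the scene half, and the gripper is clear.

```bash
python3 -c "
from plant import bot
print(bot.close_job())"
```

```text
the job is handed in; nothing more can be done
None
```

I loosened the nut on the spinner by the yellow-capped tube by about 1.05 rad (a sixth of a turn) anticlockwise and let go. I made no separate clockwise try: closing the gripper had already pressed it that way against its stop. The other nut was not touched, the tube still stands, and the job is handed in.

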